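# Set the tall V-rest post in the spring post holder

## Robot

A 6-joint arm with a two-finger parallel gripper is mounted at the origin on a cart in front of the work surface, level with it; the furniture and walls round the work are solid. World frame = base frame: x ahead of the robot, y to its left, z up, the work surface at z = 0. Lengths are in mm, angles in degrees, forces in N, time in s.
With the tool pointing down it reaches from about 350 to 850 mm from the base axis. Payload 8.1 kg.
Tool frame: the origin (TCP) lies midway between the tips of the shut fingers; the grasp point (between the pads) lies 19 mm behind it; z points along the fingers, y is the direction in which the jaws open and shut (so a half turn about z gives the same grasp; the last joint's range is limited). The gripper opens to 85 mm and grips with 20 to 120 N. Pads are 22 mm wide; open, the fingers measure 114 mm over their backs; the gripper's body (76 mm by 85 mm) begins 54 mm behind the grasp point. The pads swing forward as they close: fully open they stand 13 mm farther back than shut.
Start: joints at [72.342, 7.471, 85.268, -0, 87.261, -4.893], TCP at [132.554, 585.179, 231.292] pointing down, gripper open.
Joint ranges: [-169.43, 169.43], [-51.17, 129.36], [1.28, 143.12], [-76.62, 256.62], [0, 156.53], [-152.29, 152.29]. Speed limits (degrees/s): [136.94, 136.94, 159.86, 180, 180, 180].

## Interface

Orientations are given as [roll, pitch, yaw] about the fixed x, y, z axes, in that order (R = Rz(yaw) Ry(pitch) Rx(roll)).
In Python, from bench import telemetry, snapshot, camera_params, job gives the robot as it stands. The module is installed in compiled form; this text tells all that it offers.
- The arm moves only by the shell command python3 -m jog 'ROWS' [FORCE]. ROWS is JSON, a list that holds one entry, the list of rows, each a list of 7 numbers: the shift along the tool's x, y, z in units of 50 mm (1.0 is 50 mm), then the turn, a rotation vector about the tool's x, y, z in units of 2 pi rad (1.0 is 2 pi rad), then the opening, from 0 (shut) to 1 (fully open). In form: [[[dx, dy, dz, rx, ry, rz, claw], ...]]. A call has 1 to 12 rows; each row shifts and turns the commanded pose from where the row before left it, along the tool's axes as they then stand; what a row does not reach is not made up. A row lasts 1/8 s, in which the tool goes at most 62.5 mm and 10.7 degrees, less where a joint would pass 70% of its speed; a pose out of reach is approached as far as the arm can. A call with a number of a shift or a turn outside -1 to 1 is refused whole. A call with a gripper value outside its range is refused whole. The fingers move at their own pace and stop on an object; FORCE is the grip in N (left out, the last holds). Time passes only in rows, so rows that do not move let the fingers close. It gives the time, the measured TCP pose, the force and the opening at its end, in the units of the state.
- telemetry.sense(): the state, without advancing time (a new reading comes with each control period).
- snapshot(name): name is "scene" or "top" or "wrist"; returns (picture, depth): 480x640x3 uint8, red, green, blue; 480x640 float32, mm along the optical axis (not along the pixel's ray), 0 where there is no reading.
- camera_params(name): a dict with "K" (3x3 intrinsics, pixels), "extrinsics" (4x4, takes a point from camera to world coordinates). Camera axes: x right, y down, z forward; pixel columns grow to the right and rows downward; lengths in mm; the calibration is good to about 2 mm. A picture is of the moment at which its call begins: read the wrist's pose just before it. camera_params takes no time and is no camera call; for the wrist camera it gives the pose at the moment of the call.
- job.hand_in(): hands the job in, once; it reports no verdict.
The state is a dict: "time": time; "joint_pos": joint angles; "qd": joint speeds; "joint_efforts": joint torques, N m; "tool_pos": TCP position; "tcp_rot": TCP orientation; "ft_force": force on the tool from outside, world axes, zero at the start; "wrist_torque": the same for the moment, N m; "finger_gap": finger opening in mm.
Only numpy, scipy, OpenCV 4.12 (cv2) and the standard library are available. Lean on these libraries where they do the work, as an engineer would, in place of code of your own. Each camera call takes 0.05 s, during which the arm holds its last target. There are 200 camera calls.

## Task

Take the taller of the two V-rest posts out of the wooden storage block and slide it down into the bore of the post holder, past the side spring plunger, with its V-groove in line with the plunger. Feel it down, never forcing it with more than about 25 N, until it has pushed the spring pin of the hidden depth stop in the bore fully down, then let go so that the plunger holds it there upright. Leave the short post in the storage block.

Things in the scene. Friction and masses are not known exactly. Their poses are not given: they have to be found in the camera images.
- tall_head (a point): centre of the head of the tall post. The post is a plain steel rod, 16 mm diameter and 90 mm long, whose foot tapers to 8 mm diameter over its last 11 mm; on top sits a dark steel head 30 mm (its x) by 26 mm (its y) by 32 mm tall with a V-groove in the top that runs along its x. Half a turn makes no difference. This point is 106 mm above the foot, 16 mm above the head's underside. z points up along the post. 0.3 kg (varies). Grip it across the two flat sides, along y.
- tall_post: the tall post itself; origin at the centre of the foot's end, axes as for its head. Stands in one or the other of the two sockets of the storage block.
- short_head (a point): centre of the head of the short post, the same but with a rod only 60 mm long (this point 76 mm above its foot); stands in the other socket
- storage_block: wooden block 130 (x) by 60 (y) by 50 mm, fixed; origin at the centre of its underside. Two sockets of 18.5 mm diameter, 40 mm deep (socket floor 10 mm above the bench), at x = -32 and +32 mm
- holder: post holder, fixed: painted foot plate 100 (x) by 74 (y) by 12 mm, on it an aluminium block 44 by 44 mm whose top is 87 mm above the origin, with an upright bore of 18 mm diameter in the middle. Origin at the centre of its underside, below the bore axis; z up. A spring plunger in a steel barrel with a black knob sticks out 80 mm from the axis on the -x side, 67 mm above the origin.
- bore_mouth (a point): centre of the bore's upper end, 87 mm above the holder's origin; axes of the holder
- plunger (a joint): spring plunger in the holder; m pushed back from the bore. At 0 its round nose stands 4.5 mm into the bore; the post pushes it back by 1 to 2.5 mm and is pressed by it with 11 to 14 N toward the far (+x) wall. Pushing the post past it takes roughly 4 to 12 N on top of its weight, sliding on 0 to 8 N
- seat_pin (a joint): spring pin on top of the depth stop in the bore; m pushed down, 0 free, 0.005 fully down (3 to 5.5 N), then a hard stop. The depth stop under it was set by the last user and its height is not given and hardly seen: with the pin fully down the post's foot is anywhere from 16 to 44 mm above the holder's origin

How it is judged:
By the outcome, as a careful person would: the job done as asked, in the order asked, and still so for the second after the job is handed in, with the robot touching nothing.
It also fails if it takes over 61 s, if anything falls off the work surface, if the arm or the gripper's body presses on something with over 40 N, if the wrist force passes 120 N, or if a joint passes its speed limit or range.

## Working session

There is one attempt and no reset: what is moved stays moved. The work goes in short steps, Python scripts to look and compute and a shell command to move; the robot and the scene stay as the last step left them, time stands still between calls to the robot, and variables do not carry over. Pictures are saved under pics/ and viewed, about 8 in all and at most 12, crops included, and the job is handed in when it is done.

```bash
mkdir -p pics; cat > h.py <<'E'
import numpy as np, cv2
from bench import telemetry, snapshot, camera_params, job
def snap(n,f):
    P=camera_params(n); s=telemetry.sense(); im,d=snapshot(n); cv2.imwrite(f'pics/{f}.png',im[:,:,::-1]); np.savez(f'pics/{f}.npz',im=im,d=d,K=P['K'],E=P['extrinsics']); return im,d,P
def cloud(f):
    z=np.load(f'pics/{f}.npz'); d=z['d']; v,u=np.mgrid[:480,:640]
    p=np.stack([u,v,np.ones_like(u)],-1)@np.linalg.inv(z['K']).T*d[...,None]
    w=p@z['E'][:3,:3].T+z['E'][:3,3]; w[d==0]=np.nan
    return z['im'],w
E
python3 - <<'E'
from h import *
s=telemetry.sense(); print(s)
for n in ('scene','top'):
    im,d,P=snap(n,n+'0'); print(n,np.round(P['extrinsics'],3).tolist(),P['K'].tolist(),(d>0).mean())
E
```

```text
{'time': 0.0, 'joint_pos': array([ 7.23420174e+01,  7.51519674e+00,  8.53305876e+01, -1.91285790e-03,
        8.72608613e+01, -4.89388862e+00]), 'qd': array([ 0.00174164, -0.07852725,  0.05612804,  0.00444556,  0.13378823,
        0.01566797]), 'joint_efforts': array([ 2.15321570e-04, -5.69432080e+01, -5.00533891e+01, -3.00069132e-04,
        1.53812411e-02, -4.39016776e-05]), 'tool_pos': array([132.3917278 , 584.64139233, 230.23096484]), 'tcp_rot': array([-1.79893580e+02, -7.19446707e-03,  1.67235993e+02]), 'ft_force': array([-0.36546491,  0.28645762, -0.25691457]), 'wrist_torque': array([-0.00690719, -0.03826308,  0.02658511]), 'finger_gap': 85.45291468912689}
scene [[0.671, -0.567, 0.478, 94.36], [-0.741, -0.504, 0.443, -585.814], [-0.01, -0.651, -0.759, 756.104], [0.0, 0.0, 0.0, 1.0]] [[525.3295014954227, 0.0, 308.0238679255887], [0.0, 525.3295014954227, 246.9556952026997], [0.0, 0.0, 1.0]] 0.9961197916666666
top [[-0.003, -0.998, 0.064, 450.817], [-0.999, 0.001, -0.036, -188.828], [0.036, -0.064, -0.997, 927.606], [0.0, 0.0, 0.0, 1.0]] [[463.185101795761, 0.0, 316.2700692434011], [0.0, 463.185101795761, 234.50009293949643], [0.0, 0.0, 1.0]] 0.9961067708333333
```

View pics/top0.png

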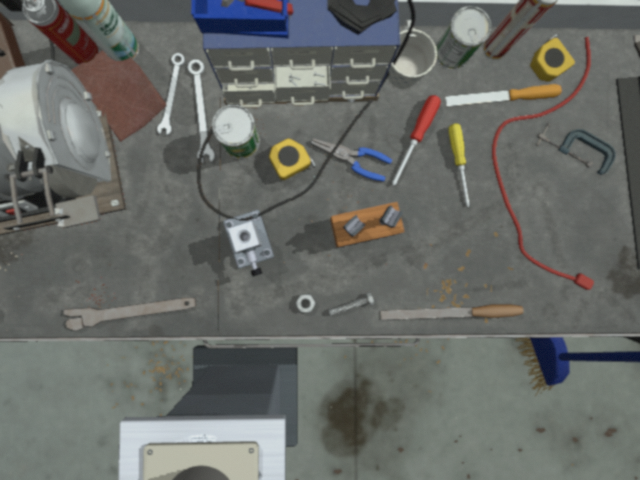

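View pics/scene0.png

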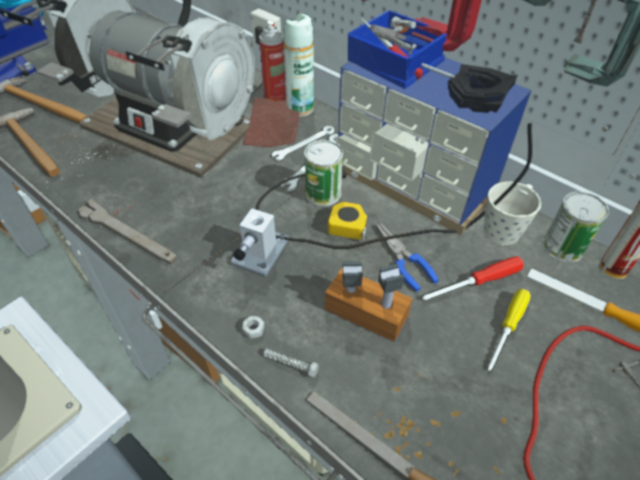

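Top view: holder at about (247,240) with the plunger knob towards (256,270). Wooden block at about (368,225), with heads at (354,225) and (390,215). The right-hand head looks taller in the scene view. Next I'll measure with depth.

```bash
python3 - <<'E'
from h import *
for f,reg in (('top0',((205,200,290,285),(320,190,420,260))),('scene0',((220,200,300,280),(315,255,420,345)))):
    im,w=cloud(f); hsv=cv2.cvtColor(im,cv2.COLOR_RGB2HSV)
    def crop(r): a,b,c,d=r; return w[b:d,a:c].reshape(-1,3),hsv[b:d,a:c].reshape(-1,3)
    p,h=crop(reg[0])
    def rect(n,q):
        q=q[~np.isnan(q[:,0])]
        if len(q)<5: print(f,n,'few');return
        r=cv2.minAreaRect(q[:,:2].astype(np.float32)); print(f,n,len(q),'med',np.median(q,0).round(1),'rect',np.round(r[0],1),np.round(r[1],1),round(r[2],1))
    rect('bench',p[(p[:,2]<5)])
    rect('plate',p[(p[:,2]>7)&(p[:,2]<18)])
    rect('blocktop',p[(p[:,2]>80)&(p[:,2]<95)])
    rect('plunger',p[(p[:,2]>55)&(p[:,2]<78)])
    p,h=crop(reg[1])
    rect('wood',p[(p[:,2]>43)&(p[:,2]<57)&(h[:,0]<20)&(h[:,1]>100)])
    q=p[(p[:,2]>75)]
    q=q[~np.isnan(q[:,0])]
    _,l,c=cv2.kmeans(q.astype(np.float32),2,None,(3,50,.1),5,cv2.KMEANS_PP_CENTERS)
    for k in (0,1):
        g=q[l[:,0]==k]; zt=np.percentile(g[:,2],95); print('z95',zt.round(1)); rect('head',g[g[:,2]>zt-12])
E
```

```text
top0 bench 4970 med [ 4.853e+02 -7.740e+01 -1.000e-01] rect [495.6 -83.5] [168.8 168.3] 0.0
top0 plate 1107 med [516.4 -87.1  12. ] rect [529.9 -85.3] [160.3 109.1] 27.6
top0 blocktop 528 med [501.8 -88.   86.8] rect [499.7 -88.1] [48.  44.1] 18.2
top0 plunger 288 med [ 464.1 -103.2   73.4] rect [476.7 -97.4] [93.9 40.8] 18.5
top0 wood 1507 med [ 523.  -317.2   50. ] rect [ 527.5 -318.7] [ 59.8 129.8] 12.3
z95 102.9
top0 head 183 med [ 520.6 -287.4   98.7] rect [ 520.7 -287.6] [25.6 30.5] 41.8
z95 133.3
top0 head 203 med [ 533.8 -350.6  129.3] rect [ 534.3 -349.8] [26.2 30.2] 60.9
scene0 bench 3974 med [ 5.242e+02 -5.450e+01  5.000e-01] rect [523.9 -52.9] [211.1 163.4] 42.8
scene0 plate 851 med [ 483.4 -105.5   12.4] rect [538.3 -79.6] [180.6 111.2] 28.4
scene0 blocktop 508 med [501.1 -87.1  86.8] rect [499.8 -86.7] [51.8 46.1] 18.0
scene0 plunger 535 med [ 475.7 -103.5   71.5] rect [477.9 -94.7] [98.8 46.3] 19.2
scene0 wood 1957 med [ 520.4 -323.8   50.1] rect [ 528.1 -317.3] [ 62.3 130.5] 12.4
z95 102.8
scene0 head 295 med [ 520.8 -286.2   97.5] rect [ 520.7 -286.2] [27.9 29.9] 40.6
z95 132.6
scene0 head 321 med [ 534.2 -347.3  127.5] rect [ 535.  -348.6] [27.3 30.6] 60.6
```

```bash
python3 - <<'E'
import cv2
a=cv2.imread('pics/top0.png')[180:290,200:420]; b=cv2.imread('pics/scene0.png')[195:345,215:425]
a=cv2.resize(a,None,fx=3.6,fy=3.6,interpolation=2); b=cv2.resize(b,None,fx=1.3,fy=1.3,interpolation=2)
cv2.imwrite('pics/c1.png',cv2.copyMakeBorder(a,0,200,0,0,0)); 
o=cv2.imread('pics/c1.png'); o[396:396+b.shape[0],:b.shape[1]]=b; cv2.imwrite('pics/c1.png',o[:600,:800])
E
```

```text
(no output)
```

View pics/c1.png

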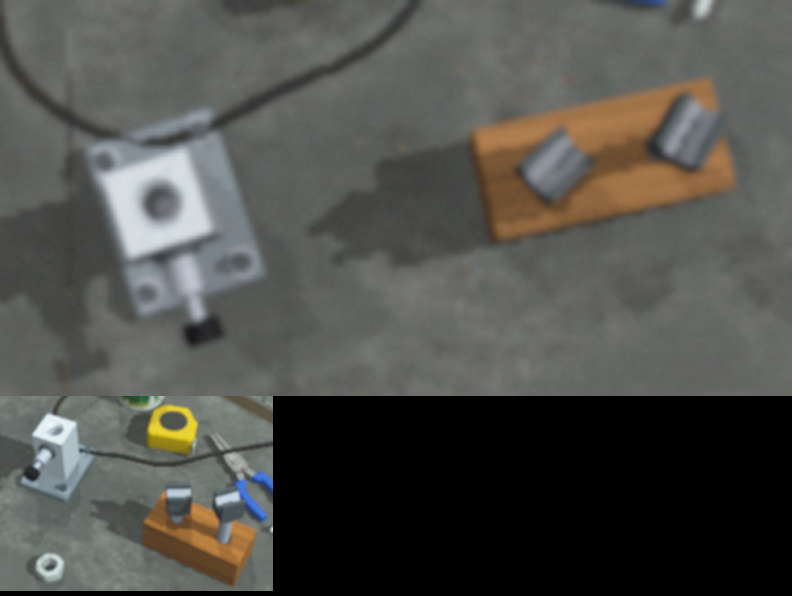

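Tall post is the right-hand one, at (534.5,-349.3) with its head x at -29.2°. Bore at (499.8,-87.5), holder yaw about 18.3°. Both views agree, so I'm moving.

```bash
python3 -m jog '[[[0,0,-1,0,0,0,1],[0,0,-1,0,0,0,1],[-0.82,-0.8,0,0,0,0,1],[-0.82,-0.8,0,0,0,0,1],[-0.82,-0.8,0,0,0,0,1],[-0.82,-0.8,0,0,0,0,1],[-0.82,-0.8,0,0,0,0,1],[-0.82,-0.8,0,0,0,0,1],[-0.82,-0.8,0,0,0,0,1],[-0.82,-0.8,0,0,0,0,1]]]'
python3 -m jog '[[[-0.54,-1,0,0,0,0,1],[-0.54,-1,0,0,0,0,1],[-0.54,-1,0,0,0,0,1],[-0.54,-1,0,0,0,0,1],[-0.54,-1,0,0,0,0,1],[-0.54,-1,0,0,0,0,1],[-0.54,-1,0,0,0,0,1],[-0.54,-1,0,0,0,0,1],[-0.54,-1,0,0,0,0,1],[-0.54,-1,0,0,0,0,1]]]'
```

```text
time: 1.35
tool_pos: [382.2, 198.9, 331.0]
tcp_rot: [180.0, -0.0, 167.2]
ft_force: [-1.0, 0.7, -0.8]
finger_gap: 85.4
time: 2.6
tool_pos: [534.7, -348.5, 330.7]
tcp_rot: [180.0, -0.0, 167.2]
ft_force: [0.8, 0.4, 0.9]
finger_gap: 85.6
```

```bash
python3 -m jog '[[[0,0,0.7,0,0,0.0228,0.8],[0,0,0.7,0,0,0.0228,0.8],[0,0,0,0,0,0,0.8]]]'
python3 - <<'E'
from h import *
im,d,P=snap('wrist','w1'); print(np.round(P['extrinsics'],2).tolist())
im,w=cloud('w1')
q=w.reshape(-1,3); q=q[(q[:,2]>90)&(q[:,2]<140)&(abs(q[:,0]-530)<60)&(abs(q[:,1]+330)<70)]
for c,zt in (((534,-349),118),((521,-287),90)):
    g=q[(np.hypot(q[:,0]-c[0],q[:,1]-c[1])<30)&(q[:,2]>zt)]
    if len(g)>9: print(len(g),g[:,2].max(),cv2.minAreaRect(g[:,:2].astype(np.float32)))
E
```

```text
time: 2.98
tool_pos: [532.7, -345.5, 256.7]
tcp_rot: [179.9, -0.5, 150.9]
ft_force: [0.2, 0.5, 0.1]
finger_gap: 68.0
[[0.49, 0.83, 0.26, 464.17], [0.87, -0.47, -0.14, -308.45], [0.0, 0.3, -0.95, 401.44], [0.0, 0.0, 0.0, 1.0]]
1169 135.3904716920605 ((533.6116333007812, -349.8350830078125), (25.794816970825195, 30.364585876464844), 60.67558288574219)
1066 105.27783768264845 ((520.0579833984375, -287.1902770996094), (26.352970123291016, 29.97098159790039), 42.64895248413086)
```

View pics/w1.png

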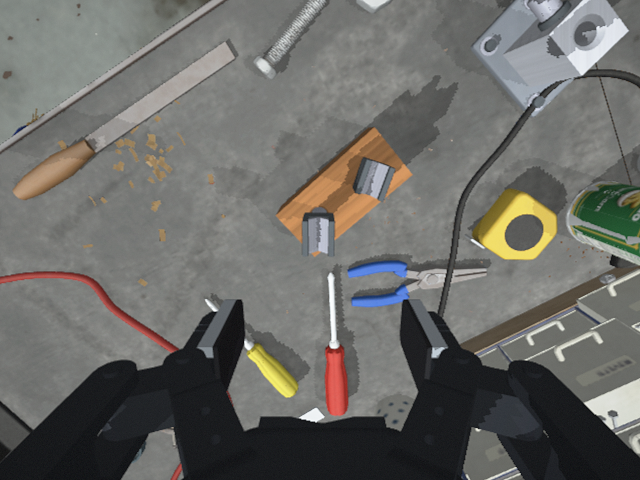

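The wrist view shows the tall head at (318,232), groove in line with tool x. Fresh fit gives (533.6,-349.8) at 60.7°, which agrees with before. Descending.

```bash
python3 -m jog '[[[0,0,0.7,0,0,0,0.8],[0,0,0.7,0,0,0,0.8],[0,0,0.4,0,0,0,0.8],[0,0,0,0,0,0,0.8],[0,0,0,0,0,0,0.8]]]'
python3 - <<'E'
from bench import telemetry
print(telemetry.sense())
E
```

```text
time: 3.65
tool_pos: [535.5, -347.3, 173.6]
tcp_rot: [-180.0, 0.2, 150.9]
ft_force: [-0.4, 1.8, 1.0]
finger_gap: 68.5
{'time': 3.65, 'joint_pos': array([-3.75688102e+01,  1.49586735e+01,  8.28529698e+01,  7.36843239e-04,
        8.20185722e+01, -9.84306994e+01]), 'qd': array([-0.00875183, -0.35335014, -0.35713048,  0.07540754, -0.28510467,
        0.14748719]), 'joint_efforts': array([ 2.28075654e-02, -6.12785983e+01, -4.78425086e+01,  5.87163340e-04,
        2.95148254e-02, -2.37327704e-02]), 'tool_pos': array([ 535.52257544, -347.34206596,  173.64885529]), 'tcp_rot': array([-1.79975829e+02,  1.68056864e-01,  1.50861823e+02]), 'ft_force': array([-0.43431018,  1.79791362,  0.9718865 ]), 'wrist_torque': array([-0.0560843 , -0.04023842,  0.02679376]), 'finger_gap': 68.50180609966392}
```

```bash
python3 -m jog '[[[0,-0.055,0.6,0,0,0,0.8],[0,0,0.6,0,0,0,0.8],[0,0,0.32,0,0,0,0.8],[0,0,0,0,0,0,0.8],[0,0,0,0,0,0,0.8]]]'
python3 -c "
from h import *
print(telemetry.sense()['tool_pos']); snap('scene','s1'); print(telemetry.sense()['tool_pos'])
i=cv2.imread('pics/s1.png')[180:360,280:480]; cv2.imwrite('pics/s1c.png',cv2.resize(i,None,fx=3,fy=3))"
```

```text
time: 4.28
tool_pos: [534.2, -349.8, 97.2]
tcp_rot: [-180.0, 0.1, 150.8]
ft_force: [-0.6, 0.2, -0.0]
finger_gap: 67.9
[ 534.22663556 -349.77697504   97.21833787]
[ 534.30211354 -349.86335944   97.36326326]
```

View pics/s1c.png

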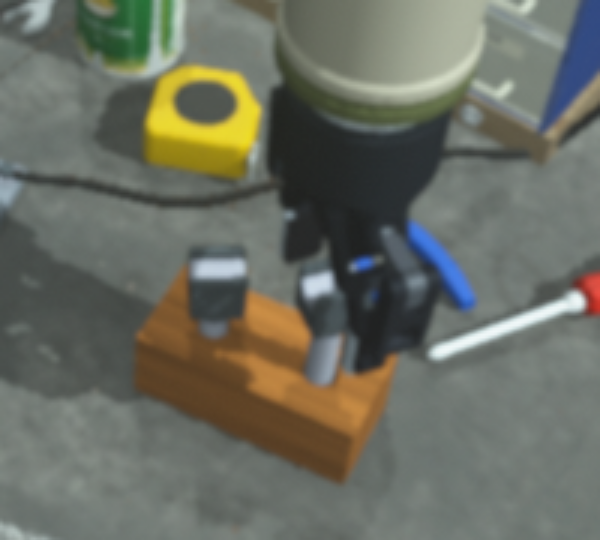

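The fingers straddle the tall head and the short post is clear of them. Closing.

```bash
python3 -m jog '[[[0,0,0,0,0,0,0.2],[0,0,0,0,0,0,0.2],[0,0,0,0,0,0,0.1],[0,0,0,0,0,0,0.1],[0,0,0,0,0,0,0.1],[0,0,0,0,0,0,0.1]]]' 70
python3 -m jog '[[[0,0,-0.2,0,0,0,0.1],[0,0,-0.2,0,0,0,0.1],[0,0,0,0,0,0,0.1]]]'
```

```text
time: 5.08
tool_pos: [533.5, -349.4, 96.0]
tcp_rot: [-180.0, 0.1, 150.8]
ft_force: [-1.2, 0.3, 5.7]
finger_gap: 25.1
time: 5.45
tool_pos: [533.7, -349.3, 116.4]
tcp_rot: [-180.0, 0.1, 150.8]
ft_force: [0.3, 0.1, -3.2]
finger_gap: 24.8
```

```bash
python3 -m jog '[[[0,0,-0.6,0,0,0,0.1],[0,0,-0.7,0,0,0,0.1],[0,0,-0.7,0,0,0,0.1],[0.52,0.71,0,0,0,0,0.1],[0.52,0.71,0,0,0,0,0.1],[0.52,0.71,0,0,0,0,0.1],[0.52,0.71,0,0,0,0,0.1],[0.52,0.71,0,0,0,0,0.1],[0.52,0.71,0,0,0,0,0.1],[0,0,0,0,0,0,0.1]]]'
python3 -m jog '[[[0,0,0,0,0,-0.0264,0.1],[0,0,0,0,0,-0.0264,0.1],[0,0,0,0,0,-0.0264,0.1],[0,0,0,0,0,-0.0264,0.1],[0,0,0,0,0,-0.0264,0.1],[0,0,0,0,0,0,0.1],[0,0,0,0,0,0,0.1]]]'
python3 - <<'E'
from h import *
snap('wrist','w2');snap('scene','s2');snap('top','t2')
im,w=cloud('w2')
p=w.reshape(-1,3)
q=p[(p[:,2]>82)&(p[:,2]<92)&(np.hypot(p[:,0]-500,p[:,1]+87)<40)]
print(len(q)); 
if len(q)>20: print(cv2.minAreaRect(q[:,:2].astype(np.float32)))
a=cv2.imread('pics/w2.png'); b=cv2.imread('pics/s2.png')[100:300,190:390]
cv2.imwrite('pics/c2.png',np.hstack([cv2.resize(a,(480,360)),cv2.resize(b,(320,320),interpolation=2)[:].copy() if 0 else cv2.copyMakeBorder(cv2.resize(b,(320,320),interpolation=2),0,40,0,0,0)]))
print(telemetry.sense()['tool_pos'],telemetry.sense()['tcp_rot'])
E
```

```text
time: 6.7
tool_pos: [500.3, -84.2, 215.1]
tcp_rot: [180.0, -0.1, 151.0]
ft_force: [-0.3, -0.5, -3.6]
finger_gap: 25.1
time: 7.58
tool_pos: [500.8, -87.5, 215.2]
tcp_rot: [180.0, -0.0, -161.9]
ft_force: [0.8, -0.3, -3.5]
finger_gap: 25.1
2372
((498.4150390625, -87.62919616699219), (49.31737518310547, 44.02247619628906), 18.213176727294922)
[500.88847007 -87.19840928 215.26836697] [-1.79998838e+02 -4.22629833e-03 -1.61776123e+02]
```

View pics/c2.png

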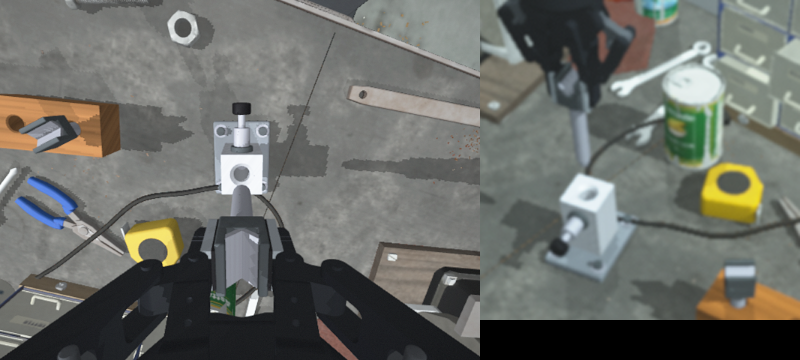

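The wrist view shows the post held upright and pointing at the bore at about (240,172). The groove is in line with the plunger, and the short post is still in the block. Refining bore and rod axis positions.

```bash
python3 - <<'E'
from h import *
from scipy.optimize import least_squares
for f in('w2','t2','s2'):
    z=np.load(f'pics/{f}.npz'); K,E=z['K'],z['E']; im,w=cloud(f)
    R,c=E[:3,:3],E[:3,3]
    def ray(u,v,h):
        d=R@np.linalg.inv(K)@[u,v,1]; return c+d*(h-c[2])/d[2]
    px=K@(R.T@(np.array([499.8,-87.5,87])-c)); px=px[:2]/px[2]
    g=cv2.cvtColor(im,cv2.COLOR_RGB2GRAY)
    # rectify the top plane, 0.25 mm/px
    N=240; X=np.array([ray(0,0,87)*0+0]) 
    gx,gy=np.meshgrid(np.arange(N)*.25+470,np.arange(N)*.25-117.5)
    P=np.stack([gx,gy,np.full_like(gx,87)],-1); q=((P-c)@R)@K.T; q=(q[...,:2]/q[...,2:]).astype(np.float32)
    t=cv2.remap(g,q,None,cv2.INTER_LINEAR); cv2.imwrite(f'pics/r_{f}.png',t)
    disk=np.hypot(gx-499.8,gy+87.5)<16
    thr,_=cv2.threshold(t[disk].reshape(-1,1),0,255,cv2.THRESH_OTSU)
    m=((t<thr)&disk).astype(np.uint8)
    cn=max(cv2.findContours(m,0,1)[0],key=cv2.contourArea)
    (a,b),r=cv2.minEnclosingCircle(cn); e=cv2.fitEllipse(cn)
    print(f,thr,'circ',470+a*.25,-117.5+b*.25,r*.25,'ell',470+e[0][0]*.25,-117.5+e[0][1]*.25,np.array(e[1])*.25)
    p=w.reshape(-1,3); s=p[(p[:,2]>145)&(p[:,2]<195)&(np.hypot(p[:,0]-500.8,p[:,1]+87.3)<16)]
    if len(s)>30:
        o=least_squares(lambda x:np.hypot(s[:,0]-x[0]-x[2]*(s[:,2]-170),s[:,1]-x[1]-x[3]*(s[:,2]-170))-8,[501,-87,0,0],loss='soft_l1')
        print(' rod',len(s),o.x.round(3), 'foot z min',p[(np.hypot(p[:,0]-500.8,p[:,1]+87.3)<9)&(p[:,2]>100)][:,2].min())
E
```

```text
w2 187.0 circ 501.92480278015137 -89.22394371032715 11.116043090820312 ell 501.24562072753906 -89.67513275146484 [18.6276226  21.28791237]
 rod 802 [ 5.01715e+02 -8.67450e+01 -6.00000e-03 -2.00000e-03] foot z min 140.92450481347873
t2 107.0 circ 499.8011817932129 -87.5 15.997753143310547 ell 500.21585273742676 -86.48808479309082 [24.53022575 33.96155548]
s2 200.0 circ 502.25 -89.875 10.174287796020508 ell 502.1358985900879 -90.3911018371582 [13.69221306 20.07950211]
 rod 221 [ 5.03973e+02 -8.48020e+01 -1.00000e-02 -6.00000e-03] foot z min 131.11076072012077
```

```bash
python3 - <<'E'
from h import *
o=[]
for f in('w2','top0','scene0'):
    z=np.load(f'pics/{f}.npz'); K,E=z['K'],z['E']; R,c=E[:3,:3],E[:3,3]; g=cv2.cvtColor(z['im'],cv2.COLOR_RGB2GRAY)
    N=280; gx,gy=np.meshgrid(np.arange(N)*.25+465,np.arange(N)*.25-122.5)
    P=np.stack([gx,gy,np.full_like(gx,87)],-1); q=((P-c)@R)@K.T; q=(q[...,:2]/q[...,2:]).astype(np.float32)
    t=cv2.remap(g,q,None,cv2.INTER_LINEAR)
    m=cv2.findContours((t>205).astype(np.uint8),0,1)[0] if f=='w2' else cv2.findContours((t>150).astype(np.uint8),0,1)[0]
    cn=max(m,key=cv2.contourArea); r=cv2.minAreaRect(cn); print(f,465+r[0][0]*.25,-122.5+r[0][1]*.25,np.array(r[1])*.25,r[2])
    t=cv2.cvtColor(t,cv2.COLOR_GRAY2BGR); cv2.circle(t,(int((499.8-465)*4),int((-87.6+122.5)*4)),36,(0,0,255),1); o.append(t[:,:265])
cv2.imwrite('pics/c3.png',np.hstack(o))
E
```

```text
w2 500.92392349243164 -85.93774795532227 [44.43701935 50.51793671] 18.14557647705078
top0 507.5939712524414 -85.25636291503906 [57.27556229 48.7195549 ] 17.927921295166016
scene0 500.06554412841797 -93.1016845703125 [57.90442657 61.59258652] 18.18904685974121
```

View pics/c3.png

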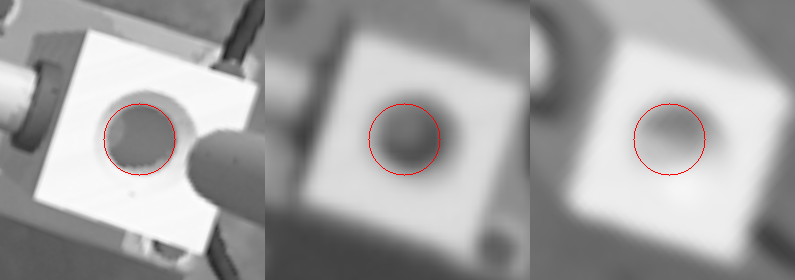

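```bash
python3 -m jog '[[[0.007,-0.008,0.3,0,0,0,0.1],[0,0,0.3,0,0,0,0.1],[0,0,0.1,0,0,0,0.1],[0,0,0,0,0,0,0.1],[0,0,0.04,0,0,0,0.1],[0,0,0.04,0,0,0,0.1],[0,0,0.04,0,0,0,0.1],[0,0,0,0,0,0,0.1]]]'
python3 -m jog '[[[0,0,0.04,0,0,0,0.1],[0,0,0.04,0,0,0,0.1],[0,0,0.04,0,0,0,0.1],[0,0,0,0,0,0,0.1]]]'
```

```text
time: 8.72
tool_pos: [500.6, -87.5, 174.2]
tcp_rot: [180.0, -0.0, -161.7]
ft_force: [0.5, -0.3, -3.7]
finger_gap: 25.1
time: 9.22
tool_pos: [500.5, -87.5, 168.0]
tcp_rot: [180.0, -0.0, -161.7]
ft_force: [-0.0, -0.1, -3.4]
finger_gap: 25.1
```

```bash
python3 -m jog '[[[0,0,0.04,0,0,0,0.1],[0,0,0.04,0,0,0,0.1],[0,0,0,0,0,0,0.1]]]'
python3 -m jog '[[[0,0,0.04,0,0,0,0.1],[0,0,0.04,0,0,0,0.1],[0,0,0,0,0,0,0.1]]]'
python3 -m jog '[[[0,0,0.03,0,0,0,0.1],[0,0,0.03,0,0,0,0.1],[0,0,0,0,0,0,0.1]]]'
```

```text
time: 9.6
tool_pos: [500.5, -87.5, 164.0]
tcp_rot: [180.0, -0.0, -161.7]
ft_force: [0.3, 0.5, -3.3]
finger_gap: 25.4
time: 9.98
tool_pos: [500.5, -87.5, 160.0]
tcp_rot: [180.0, -0.0, -161.7]
ft_force: [-0.2, -0.1, -3.5]
finger_gap: 25.4
time: 10.35
tool_pos: [500.6, -87.5, 157.1]
tcp_rot: [180.0, -0.0, -161.7]
ft_force: [-0.1, -0.5, -3.9]
finger_gap: 25.6
```

```bash
for i in 1 2 ; do :; done; python3 -m jog '[[[0,0,0.03,0,0,0,0.1],[0,0,0.03,0,0,0,0.1],[0,0,0,0,0,0,0.1]]]'
python3 -m jog '[[[0,0,0.03,0,0,0,0.1],[0,0,0.03,0,0,0,0.1],[0,0,0,0,0,0,0.1]]]'
python3 -m jog '[[[0,0,0.03,0,0,0,0.1],[0,0,0.02,0,0,0,0.1],[0,0,0,0,0,0,0.1]]]'
```

```text
time: 10.72
tool_pos: [500.6, -87.5, 154.1]
tcp_rot: [180.0, -0.0, -161.7]
ft_force: [0.1, 0.8, -4.5]
finger_gap: 24.8
time: 11.1
tool_pos: [500.6, -87.5, 151.1]
tcp_rot: [180.0, -0.0, -161.7]
ft_force: [0.8, 0.4, -2.7]
finger_gap: 25.5
time: 11.48
tool_pos: [500.7, -87.5, 148.7]
tcp_rot: [180.0, -0.0, -161.7]
ft_force: [0.1, -0.8, -4.7]
finger_gap: 25.5
```

```bash
python3 -m jog '[[[0,0,0.03,0,0,0,0.1],[0,0,0.02,0,0,0,0.1],[0,0,0,0,0,0,0.1]]]'
python3 -m jog '[[[0,0,0.03,0,0,0,0.1],[0,0,0.02,0,0,0,0.1],[0,0,0,0,0,0,0.1]]]'
python3 -m jog '[[[0,0,0.03,0,0,0,0.1],[0,0,0.02,0,0,0,0.1],[0,0,0,0,0,0,0.1]]]'
```

```text
time: 11.85
tool_pos: [500.9, -87.6, 146.8]
tcp_rot: [-180.0, 0.0, -161.7]
ft_force: [-2.5, 1.2, 1.6]
finger_gap: 25.2
time: 12.22
tool_pos: [501.0, -87.6, 144.8]
tcp_rot: [-180.0, 0.0, -161.7]
ft_force: [-3.8, 1.2, 6.5]
finger_gap: 25.1
time: 12.6
tool_pos: [500.9, -87.4, 141.7]
tcp_rot: [-180.0, 0.0, -161.7]
ft_force: [-2.3, 1.6, 4.3]
finger_gap: 25.2
```

```bash
python3 -m jog '[[[0,0,0.03,0,0,0,0.1],[0,0,0.02,0,0,0,0.1],[0,0,0,0,0,0,0.1]]]'
python3 -m jog '[[[0,0,0.03,0,0,0,0.1],[0,0,0.02,0,0,0,0.1],[0,0,0,0,0,0,0.1]]]'
python3 -m jog '[[[0,0,0.02,0,0,0,0.1],[0,0,0.02,0,0,0,0.1],[0,0,0,0,0,0,0.1]]]'
```

```text
time: 12.98
tool_pos: [500.8, -87.6, 138.7]
tcp_rot: [-180.0, 0.0, -161.7]
ft_force: [-1.9, 1.3, 1.3]
finger_gap: 25.4
time: 13.35
tool_pos: [500.8, -87.5, 136.1]
tcp_rot: [180.0, 0.0, -161.7]
ft_force: [-0.8, 1.6, 0.1]
finger_gap: 25.1
time: 13.72
tool_pos: [500.7, -87.5, 133.8]
tcp_rot: [180.0, -0.0, -161.7]
ft_force: [1.6, 1.2, -2.5]
finger_gap: 25.0
```

```bash
python3 -m jog '[[[0,0,0.02,0,0,0,0.1],[0,0,0.02,0,0,0,0.1],[0,0,0,0,0,0,0.1]]]'
python3 -m jog '[[[0,0,0.02,0,0,0,0.1],[0,0,0.02,0,0,0,0.1],[0,0,0,0,0,0,0.1]]]'
python3 -m jog '[[[0,0,0.02,0,0,0,0.1],[0,0,0.02,0,0,0,0.1],[0,0,0,0,0,0,0.1]]]'
```

```text
time: 14.1
tool_pos: [500.7, -87.5, 132.2]
tcp_rot: [-180.0, 0.0, -161.7]
ft_force: [0.8, 1.4, 0.9]
finger_gap: 25.1
time: 14.48
tool_pos: [500.6, -87.5, 129.8]
tcp_rot: [180.0, -0.0, -161.7]
ft_force: [2.5, 1.4, -3.3]
finger_gap: 25.4
time: 14.85
tool_pos: [500.7, -87.6, 128.2]
tcp_rot: [-180.0, 0.0, -161.7]
ft_force: [0.8, 1.5, 0.6]
finger_gap: 25.1
```

```bash
python3 -m jog '[[[0,0,0.02,0,0,0,0.1],[0,0,0.02,0,0,0,0.1],[0,0,0,0,0,0,0.1]]]'
python3 -m jog '[[[0,0,0.02,0,0,0,0.1],[0,0,0.02,0,0,0,0.1],[0,0,0,0,0,0,0.1]]]'
python3 -m jog '[[[0,0,0.02,0,0,0,0.1],[0,0,0.02,0,0,0,0.1],[0,0,0,0,0,0,0.1]]]'
```

```text
time: 15.22
tool_pos: [500.9, -87.6, 126.7]
tcp_rot: [-180.0, 0.0, -161.7]
ft_force: [0.0, 2.4, 5.4]
finger_gap: 25.5
time: 15.6
tool_pos: [500.8, -87.6, 124.6]
tcp_rot: [-180.0, 0.0, -161.7]
ft_force: [1.0, 1.2, 3.7]
finger_gap: 25.3
time: 15.98
tool_pos: [501.1, -87.6, 123.7]
tcp_rot: [-180.0, 0.0, -161.7]
ft_force: [-5.1, 3.7, 13.8]
finger_gap: 25.1
```

```bash
python3 -m jog '[[[0,0,0,0,0,0,0.1],[0,0,0,0,0,0,0.1]]]'; python3 -c "
from bench import telemetry as t
s=t.sense();print(s['tool_pos'],s['ft_force'])"
python3 -m jog '[[[0,0,0.008,0,0,0,0.1],[0,0,0,0,0,0,0.1]]]'; python3 -c "
from bench import telemetry as t
s=t.sense();print(s['tool_pos'],s['ft_force'])"
```

```text
time: 16.23
tool_pos: [501.1, -87.6, 123.7]
tcp_rot: [-180.0, 0.0, -161.7]
ft_force: [-3.0, 3.2, 13.4]
finger_gap: 25.4
[501.07863439 -87.59457485 123.68282623] [-2.95695266  3.22852634 13.41125245]
time: 16.48
tool_pos: [501.2, -87.6, 123.7]
tcp_rot: [-180.0, 0.1, -161.7]
ft_force: [-4.6, 3.3, 17.0]
finger_gap: 25.0
[501.15229065 -87.59448784 123.67292967] [-4.56212047  3.28041069 16.96813096]
```

The force rises 3.6 N over a 0.4 mm command with no motion, so it looks like the hard stop. I'll relieve the side load to rule out a jam.

```bash
python3 -m jog '[[[0.006,0.012,0,0,0,0,0.1],[0,0,0,0,0,0,0.1],[0,0,0,0,0,0,0.1]]]'; python3 -c "
from bench import telemetry as t
s=t.sense();print(s['tool_pos'],s['ft_force'],s['wrist_torque'])"
python3 -m jog '[[[0,0,0.006,0,0,0,0.1],[0,0,0,0,0,0,0.1],[0,0,0,0,0,0,0.1]]]'; python3 -c "
from bench import telemetry as t
s=t.sense();print(s['tool_pos'],s['ft_force'],s['wrist_torque'])"
```

```text
time: 16.85
tool_pos: [501.0, -87.5, 123.7]
tcp_rot: [-179.9, 0.1, -161.7]
ft_force: [-3.3, 2.2, 12.4]
finger_gap: 25.2
[501.00293371 -87.48452351 123.68473499] [-3.28782524  2.15593224 12.36502409] [ 0.41968987  0.8573379  -0.0182773 ]
time: 17.23
tool_pos: [501.0, -87.5, 123.6]
tcp_rot: [-179.9, 0.1, -161.7]
ft_force: [-4.3, 2.4, 15.3]
finger_gap: 25.4
[501.02904539 -87.46585163 123.6207425 ] [-4.34922147  2.42982125 15.25888687] [ 0.60242167  1.05399456 -0.0684405 ]
```

Hard stop confirmed: z steady at 123.6 while the force rises. Releasing with light downward preload.

```bash
python3 -m jog '[[[0,0,0,0,0,0,0.4],[0,0,0,0,0,0,0.5],[0,0,0,0,0,0,0.6],[0,0,0,0,0,0,0.6]]]'
python3 -m jog '[[[0,0,-0.5,0,0,0,0.7],[0,0,-0.7,0,0,0,0.7],[0,0,-0.8,0,0,0,0.7],[0,0,-0.8,0,0,0,0.7],[0,0,0,0,0,0,0.7],[0,0,0,0,0,0,0.7]]]'
python3 - <<'E'
from h import *
snap('wrist','w3');snap('scene','s3');snap('top','t3')
for f in('w3','s3','t3'):
    _,w=cloud(f); p=w.reshape(-1,3); q=p[(p[:,2]>125)&(p[:,2]<185)&(np.hypot(p[:,0]-500.8,p[:,1]+87.3)<25)]
    if len(q)<10: print(f,len(q)); continue
    g=q[q[:,2]>np.percentile(q[:,2],98)-10]; print(f,len(q),'ztop',np.percentile(q[:,2],[90,95,98,100]).round(1),cv2.minAreaRect(g[:,:2].astype(np.float32)))
a=cv2.imread('pics/w3.png'); b=cv2.imread('pics/s3.png')[130:330,190:440]
cv2.imwrite('pics/c4.png',np.hstack([cv2.resize(a,(400,300)),cv2.resize(b,(375,300),interpolation=2)]))
E
```

```text
time: 17.73
tool_pos: [500.0, -87.1, 121.2]
tcp_rot: [180.0, -0.0, -161.7]
ft_force: [-0.1, -0.6, 0.4]
finger_gap: 51.3
time: 18.48
tool_pos: [500.0, -87.0, 260.9]
tcp_rot: [180.0, -0.0, -161.7]
ft_force: [-0.1, -0.3, -0.9]
finger_gap: 59.7
w3 1585 ztop [161.7 162.1 162.4 163.5] ((501.050048828125, -86.76211547851562), (30.05295181274414, 25.98751449584961), 18.479427337646484)
s3 452 ztop [159.8 160.5 161.3 163.3] ((503.39813232421875, -85.68653106689453), (30.24224281311035, 27.463769912719727), 19.088600158691406)
t3 60 ztop [160.1 160.8 161.1 161.3] ((496.9052734375, -97.50525665283203), (12.245182037353516, 9.374402046203613), 18.585046768188477)
```

View pics/c4.png

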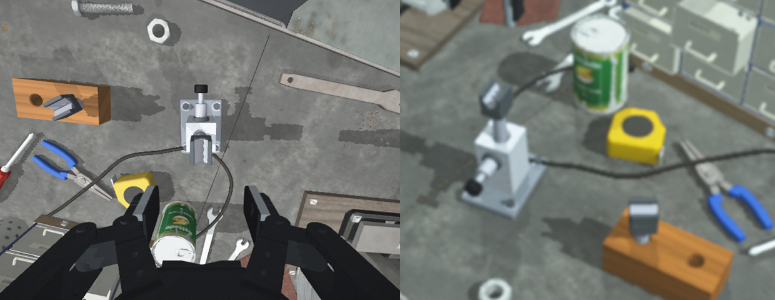

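The post stands upright in the bore with its groove in line with the plunger, and the short post is still in the block. Head top at about 159.9 agrees with the hard-stop estimate of 159.65. I'll back off, check for drift and hand in.

```bash
python3 -m jog '[[[0,0,-0.8,0,0,0,0.7],[0,0,-0.8,0,0,0,0.7],[0,0,0,0,0,0,0.7],[0,0,0,0,0,0,0.7],[0,0,0,0,0,0,0.7],[0,0,0,0,0,0,0.7],[0,0,0,0,0,0,0.7],[0,0,0,0,0,0,0.7]]]'
python3 - <<'E'
from h import *
snap('scene','s4')
for f in ('s3','s4'):
    _,w=cloud(f); p=w.reshape(-1,3)
    for c,lo in (((500.8,-87.3),125),((521,-286),76)):
        q=p[(p[:,2]>lo)&(p[:,2]<185)&(np.hypot(p[:,0]-c[0],p[:,1]-c[1])<25)]; print(f,len(q),np.percentile(q[:,2],[90,95]).round(2))
print(job.hand_in())
E
```

```text
time: 19.62
tool_pos: [500.2, -87.0, 341.4]
tcp_rot: [180.0, -0.0, -161.7]
ft_force: [-0.3, 0.1, 0.1]
finger_gap: 59.7
s3 452 [159.81 160.53]
s3 426 [102.23 102.98]
s4 451 [159.93 160.8 ]
s4 425 [102.1  102.72]
the job is handed in; nothing more can be done
None
```

The tall post is in the holder bore, past the plunger and down on the depth stop. I let go and handed the job in at about 19.7 s, with the gripper well above the post.

- **Insertion:** The highest wrist reading I saw was 17 N, or about 20 N on the post with its weight, but I read the force only between short steps. At TCP z ≈ 123.65 mm more downward command raised the force while z moved 0.06 mm or less. Easing the side load did not let it go deeper, so I took this as the hard stop with the pin fully down. The foot is then about 37.5 mm above the holder's origin, inside the stated 16–44 mm.
- **After release:** The post stands upright, with its head at 18.5° against 18.2° for the holder, so the V-groove is in line with the plunger. The head top measures about 159.9 mm, against 159.65 mm expected from the hard stop. It showed no drift beyond camera noise about 1 s later (0.1–0.3 mm).
- **Short post:** It was not touched and is still in the storage block.
- **Less certain:**
  - "Pin fully down" rests on force and height. The cameras can only confirm it to about 0.5 mm.
  - The scene camera placed the head 2–3 mm off from the wrist camera sideways, which I put down to calibration.
  - The last top view was mostly blocked by the arm and gave no useful fit of the head's position.

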